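# Complete the asparagus bundle and clamp it in the hand press

## Task

One spear is missing from the asparagus bundle in the hand press: take the full-length thick spear from the red rack, stand it butt-down in the free space of the press's trough, between the two spears already there and the rubber pad, and let go of it. Then squeeze and release the press's pair of upright levers, again and again, until the ratchet has brought the jaw up and its sprung pad is pressed back against the bundle by about half of its travel, never near its stop, and finish while still squeezing the levers. Move the jaw only with the levers, and leave the other two spears standing in the rack.

Things in the scene. Friction and masses are not known exactly. Their poses are not given: they have to be found in the camera images.
- press: Bench bundle press, aluminium and steel, fixed during the run. Origin on the table midway between its two squeeze levers; x is the direction in which the jaw pushes (levers to trough), z up. Base plate x = -100 to 270 mm, 100 mm wide, 12 mm thick. Jaw plate and pad reach 78 mm above the table; pad front face at x = 126 mm + jaw - pad
- trough (a point): Point on the trough floor (12 mm above the table) at press x = 150.5 mm, on its middle line; axes as the press. Trough along x, inner width 30 mm, walls 6 mm thick, x = 120 to 235 mm, tops 75 mm above the table. End stop at x = 225 mm, 90 mm high; two spears stand against it and fill x = 176 to 225 mm. The free space from there to the pad, 38 to 50 mm long at the start, takes the missing spear
- grips (a point): Midway between the two black cross bars on top of the squeeze levers, 118 mm above the table; axes as the press. Bars 13 mm thick, 36 mm long along y, 64 mm over their outsides when released, 34 mm fully squeezed. Squeeze along x from above; under the bars are thin fork arms, outsides 5.5 mm or more further in when released, and from 63 mm above the table down the ratchet bar
- trigger (a joint): Squeeze angle of each lever (rad): 0 released, about 0.15 fully squeezed; each bar moves 102 mm x this angle. The levers hinge 16 mm above the table, are geared together so that both swing equally, and spring open when let go. About 5 to 10 N on each bar works them
- jaw (a joint): Advance of the jaw along press x (m), 0 to 0.045; starts at 0 to 0.012. A full squeeze and full release advances it one ratchet tooth, 7.5 mm; the pawl travels 9 mm (61 mm x the lever angle), so the first 1.5 mm of a squeeze is idle; the very first squeeze may give 1.5 to 9 mm. The jaw follows the squeeze and stays where it is on release; it can not be drawn back
- pad (a joint): How far the sprung rubber pad is pressed back towards the jaw plate (m): 0 untouched, 0.014 at its stop; spring 0.6 N per mm. Pad 24 mm wide, 10 mm thick, 18 to 78 mm above the table; the gap between it and the jaw plate behind it, 16 mm when untouched, shows it
- spear_mid (a point): Centre of the missing spear: white asparagus, round straight shaft 24 mm in diameter, 170 mm long, standing butt-down in one of the three holes of the red rack: the thick one of full length. The point is half-way up, 85 mm above its flat butt; z towards its tip. The shaft is straight to 128 mm above the butt, then tapers. About 75 g
- rack: Red plastic block 230 x 80 x 50 mm high, fixed during the run, with three holes 28 mm wide and 35 mm deep (floor 15 mm above the table) in a row along its x axis, 70 mm apart. Origin at the centre of its underside. Holds the missing spear, a slim spear and a short stub in random order; there is room for fingers that close along the rack's y axis
- slim_mid (a point): Centre of the slim spear (18 mm diameter, 155 mm long) in the rack; to be left there
- stub_mid (a point): Centre of the short cut stub (24 mm diameter, 95 mm long) in the rack; to be left there
- spear_a_mid (a point): Centre of the spear already in the trough next to the end stop (24 mm diameter, 170 mm long; 85 mm above its butt); its tip stands 182 mm above the table
- spear_b_mid (a point): Centre of the second spear already in the trough, next to the free space (24 mm diameter, 170 mm long; 85 mm above its butt); its tip stands 182 mm above the table
Not all that is in view belongs to the job. Leave any green or turquoise look-alike of the part that bears spear_a_mid alone. Leave any orange look-alike of the part that bears spear_mid alone.

How it is judged:
By the outcome, as a careful person would: the job done as asked, in the order asked, and still so for the second after the job is handed in, while the arm keeps its last pose, push and grip.
It also fails if it takes over 72 s, if anything falls off the work surface, if the arm or the gripper's body presses on something with over 40 N, if the wrist force passes 120 N, or if a joint passes its speed limit or range.

## Robot

A 7-joint arm with a two-finger parallel gripper is mounted at the origin on the work surface. World frame = base frame: x ahead of the robot, y to its left, z up, the work surface at z = 0. Lengths are in m, angles in rad, forces in N, time in s.
With the tool pointing down it reaches from about 0.425 to 0.925 m from the base axis. Payload 6.8 kg.
Tool frame: the origin (TCP) lies midway between the tips of the shut fingers; the grasp point (between the pads) lies 19 mm behind it; x points along the fingers, y is the direction in which the jaws open and shut, and the axes are right-handed (so a half turn about x gives the same grasp; the last joint's range is limited). The gripper opens to 85 mm and grips with 20 to 120 N. Pads are 22 mm wide; open, the fingers measure 114 mm over their backs; the gripper's body (76 mm by 85 mm) begins 54 mm behind the grasp point. The pads swing forward as they close: fully open they stand 13 mm farther back than shut.
Start: joints at [1.214, 0.477, 0.022, 1.555, -0.011, 1.109, -0.083], TCP at [0.166, -0.654, 0.231] pointing down, gripper open.
Joint ranges: [-2.96, 2.96], [-0.34, 2.1], [-1.41, 1.46], [0.24, 2.44], [-1.37, 4.51], [0.17, 1.92], [-2.96, 2.96]. Speed limits (rad/s): [2.39, 2.39, 3.14, 3.14, 3.14, 3.14, 3.14].

## Interface

Orientations are given as a unit quaternion [x, y, z, w].
In Python, from workcell import r gives the robot as it stands.
- The arm moves only by the shell command python3 -m handwheel 'ROWS' [FORCE]. ROWS is JSON, one flat list of numbers, 7 for each row, row after row: the shift along the world's x, y, z in m, then the turn, a rotation vector about the world's x, y, z in degrees, then the finger opening in m, from 0 to 0.0854. A call has 1 to 5 rows; each row is the pose to reach, as a shift and turn from the pose commanded when the call began; what a row does not reach only later rows make up. A row lasts 1/10 s, in which the tool goes at most 50 mm and 8.59 degrees, less where a joint would pass 70% of its speed; a pose out of reach is approached as far as the arm can. A call with a gripper value outside its range is refused whole. The fingers move at their own pace and stop on an object; FORCE is the grip in N (left out, the last holds). Time passes only in rows, so rows that repeat a pose let the fingers close. It gives the time, the measured TCP pose, the force and the opening at its end, in the units of the state.
- r.get_state(): the state, without advancing time (a new reading comes with each control period).
- r.capture(name): name is "scene" or "top"; returns a dict with "color" (384x512x3 uint8, red, green, blue), "fx", "fy", "cx", "cy" (pixels), "rvec" (rotation vector, rad) and "tvec" (3), from world to camera coordinates, as OpenCV has them. Camera axes: x right, y down, z forward; pixel columns grow to the right and rows downward; lengths in m; the calibration is good to about 2 mm. A picture is of the moment at which its call begins. There is no depth.
- r.close_job(): hands the job in, once; it reports no verdict.
The state is a dict: "time": time; "qpos": joint angles; "joint_vel": joint speeds; "joint_efforts": joint torques, N m; "tcp_pos": TCP position; "orientation": TCP orientation; "wrist_force": force on the tool from outside, world axes, zero at the start; "wrist_torque": the same for the moment, N m; "grip_width": finger opening in m.
Only numpy, scipy, OpenCV 4.12 (cv2) and the standard library are available. Lean on these libraries where they do the work, as an engineer would, in place of code of your own. Each camera call takes 0.05 s, during which the arm holds its last target.

## Working session

There is one attempt and no reset: what is moved stays moved. The work goes in short steps, Python scripts to look and compute and a shell command to move; the robot and the scene stay as the last step left them, time stands still between calls to the robot, and variables do not carry over. Pictures are saved under pics/ and viewed, and the job is handed in when it is done.

```bash
ls; mkdir -p pics
cat > h.py <<'E'
from workcell import r
import numpy as np, cv2
def cap(n,f):
    d=r.capture(n); cv2.imwrite('pics/'+f,d['color'][:,:,::-1]); return d
def P(d):
    R=cv2.Rodrigues(np.array(d['rvec'],float))[0]; t=np.array(d['tvec'],float).ravel(); return R,t
def ray(d,u,v,z):
    R,t=P(d); c=-R.T@t; w=R.T@np.array([(u-d['cx'])/d['fx'],(v-d['cy'])/d['fy'],1]); return c+w*(z-c[2])/w[2]
def proj(d,p):
    R,t=P(d); q=R@np.array(p)+t; return d['fx']*q[0]/q[2]+d['cx'],d['fy']*q[1]/q[2]+d['cy']
E
python3 - <<'E'
from h import *
import pickle
for n in ('scene','top'):
    d=cap(n,n+'0.png'); pickle.dump(d,open(n+'0.pkl','wb')); R,t=P(d); print(n,-R.T@t,R[2],d['fx'])
print(r.get_state())
E
```

```text
pics
scene [1.15454749 0.35404147 0.6545185 ] [-0.71360956 -0.29604625 -0.63491575] 387.25168152170454
top [0.3950163  0.09403337 1.00906568] [ 0.14798027 -0.00574424 -0.98897363] 451.4211622966631
{'time': 0.1, 'qpos': array([ 1.21389279,  0.47773783,  0.02234622,  1.55634283, -0.01149077,
        1.10932148, -0.08309959]), 'joint_vel': array([-0.00049599,  0.00025992,  0.00016746, -0.00243471,  0.00160428,
       -0.0005241 , -0.00143582]), 'joint_efforts': array([ 4.38118717e-03, -5.97759497e+01,  1.61387924e+00, -2.81950414e+01,
        1.29395377e-02,  5.02920346e-03,  1.66576802e-05]), 'tcp_pos': array([ 0.16606679, -0.65369798,  0.23041347]), 'orientation': array([-0.70152097, -0.08832825,  0.70176128, -0.08716401]), 'wrist_force': array([ 0.23286665, -1.07539654,  0.40662468]), 'wrist_torque': array([ 0.02162909, -0.01958314, -0.00322274]), 'grip_width': 0.08565004597830018}
```

View pics/scene0.png

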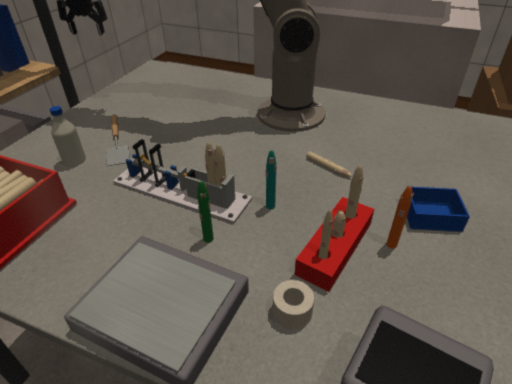

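View pics/top0.png

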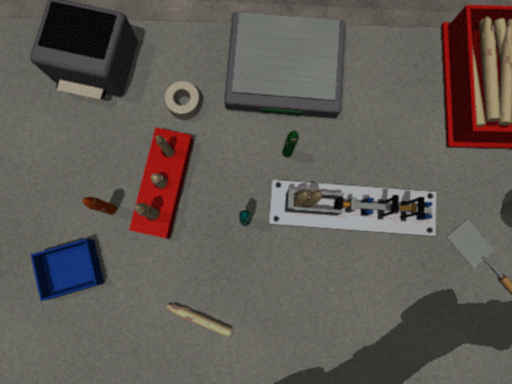

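Run:
```python
from h import *
a=cv2.imread('pics/scene0.png');b=cv2.imread('pics/top0.png')
cv2.imwrite('pics/s_rack.png',cv2.resize(a[155:290,280:420],None,fx=4,fy=4,interpolation=3))
cv2.imwrite('pics/s_press.png',cv2.resize(a[130:225,105:260],None,fx=5,fy=5,interpolation=3))
cv2.imwrite('pics/t_press.png',cv2.resize(b[170:240,260:445],None,fx=4.3,fy=4.3,interpolation=3))
cv2.imwrite('pics/t_rack.png',cv2.resize(b[120:245,110:210],None,fx=4.5,fy=4.5,interpolation=3))
```

```text
(no output)
```

View pics/s_rack.png

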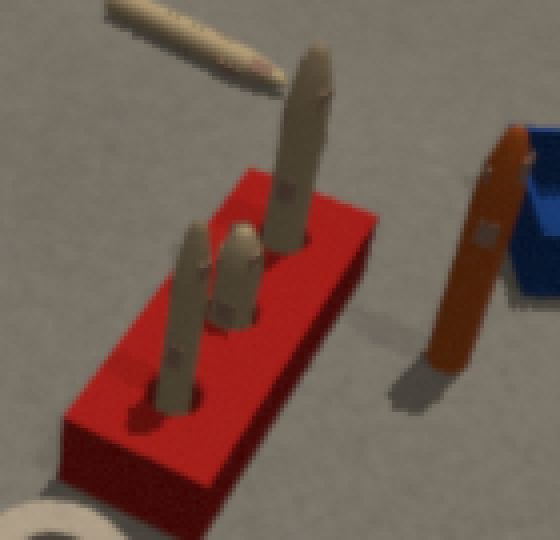

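View pics/t_rack.png

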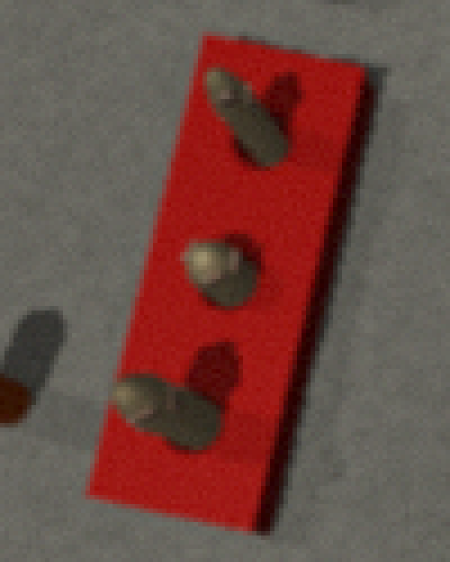

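View pics/s_press.png

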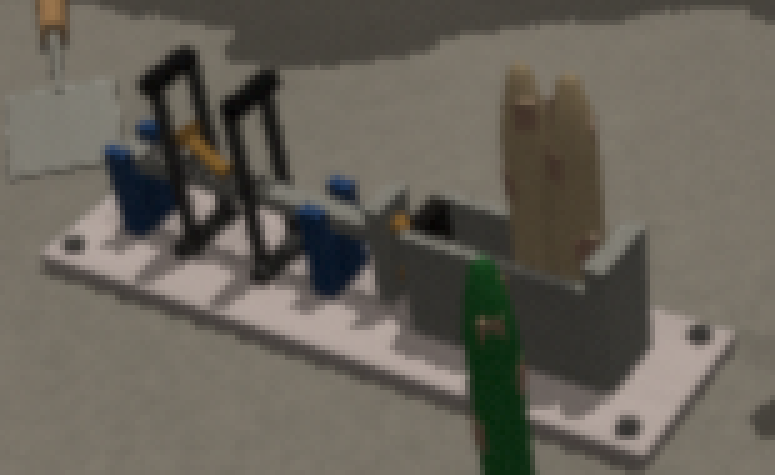

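View pics/t_press.png

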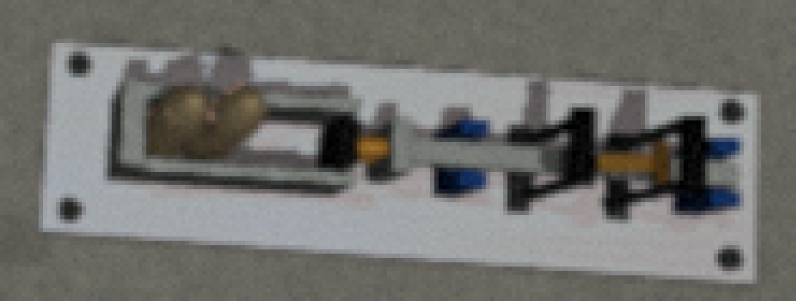

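```bash
cat > meas.py <<'E'
from h import *
import pickle
d=pickle.load(open('top0.pkl','rb')); s=pickle.load(open('scene0.pkl','rb'))
im=d['color'].astype(int)
R_,G,B=im[...,0],im[...,1],im[...,2]
def rect(m,z,roi):
    mm=np.zeros(m.shape,np.uint8); y0,y1,x0,x1=roi; mm[y0:y1,x0:x1]=m[y0:y1,x0:x1]*255
    mm=cv2.morphologyEx(mm,cv2.MORPH_CLOSE,np.ones((3,3)))
    c=max(cv2.findContours(mm,0,1)[0],key=cv2.contourArea)
    pts=np.array([ray(d,u,v,z)[:2] for u,v in c[:,0,:]],np.float32)
    r_=cv2.minAreaRect(pts); return r_,cv2.boxPoints(r_)
print('rack',rect((R_>130)&(G<70),.05,(110,250,110,210)))
print('press',rect((R_>125)&(G>115)&(abs(R_-G)<45),.012,(165,245,255,450)))
mm=((R_>125)&(G>115)).astype(np.uint8)*255
cv2.imwrite('pics/mask.png',cv2.resize(mm[165:245,255:450],None,fx=4,fy=4))
E
python3 meas.py
```

```text
rack (((0.5491477847099304, 0.2890329360961914), (0.07930392771959305, 0.23010112345218658), 78.95178985595703), array([[0.42863083, 0.27216357],
       [0.65446734, 0.22806817],
       [0.66966474, 0.3059023 ],
       [0.44382823, 0.3499977 ]], dtype=float32))
press (((0.5059826970100403, -0.1344698667526245), (0.37040460109710693, 0.09997015446424484), 87.21149444580078), array([[ 0.44704682, -0.31702113],
       [ 0.5468986 , -0.32188463],
       [ 0.5649186 ,  0.0480814 ],
       [ 0.4650668 ,  0.0529449 ]], dtype=float32))
```

View pics/mask.png

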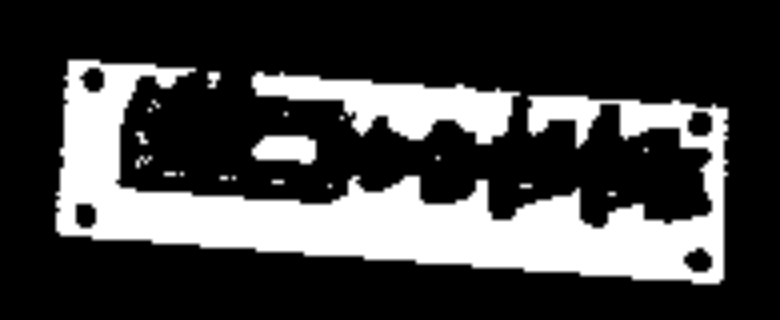

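```bash
cat >> meas.py <<'E'
rc=np.array([.54915,.28903]); rx=np.array([.9815,-.1917])
h=rc-.07*rx; print('hole',h)
for z in (.05,.15,.185): print('top',z,proj(d,[*h,z]),'scene',proj(s,[*h,z]))
O=np.array([.50598,-.13447])-.085*np.array([.0487,.9988]); X=np.array([.0487,.9988]); Y=np.array([-.9988,.0487])
print('O',O)
f=lambda x,y,z:[*(O+x*X+y*Y),z]
for n,p in dict(barA=(.0255,0,.118),barB=(-.0255,0,.118),tipA=(.213,0,.182),tipB=(.188,0,.182),stop=(.225,0,.09)).items(): print(n,proj(d,f(*p)),proj(s,f(*p)))
from scipy.spatial.transform import Rotation as Ro
print(Ro.from_quat(r.get_state()['orientation']).as_matrix())
E
python3 meas.py|tail -20
python3 - <<'E'
import sys; sys.argv=['']
from h import *
b=cv2.imread('pics/top0.png'); cv2.imwrite('pics/t_sp.png',cv2.resize(b[195:230,125:170],None,fx=14,fy=14,interpolation=0))
a=cv2.imread('pics/scene0.png'); cv2.imwrite('pics/s_sp.png',cv2.resize(a[160:225,335:375],None,fx=9,fy=9,interpolation=0))
E
```

```text
[0.65446734, 0.22806817],
       [0.66966474, 0.3059023 ],
       [0.44382823, 0.3499977 ]], dtype=float32))
press (((0.5059826970100403, -0.1344698667526245), (0.37040460109710693, 0.09997015446424484), 87.21149444580078), array([[ 0.44704682, -0.31702113],
       [ 0.5468986 , -0.32188463],
       [ 0.5649186 ,  0.0480814 ],
       [ 0.4650668 ,  0.0529449 ]], dtype=float32))
hole [0.480445 0.302449]
top 0.05 (np.float64(151.8810397684166), np.float64(213.14136333149762)) scene (np.float64(351.23345535947874), np.float64(213.39160541937775))
top 0.15 (np.float64(140.7226537773371), np.float64(208.2527201497572)) scene (np.float64(358.11596222256514), np.float64(178.7138957747856))
top 0.185 (np.float64(136.18628299552637), np.float64(206.2652733890811)) scene (np.float64(360.7847430308958), np.float64(165.26716657895759))
O [ 0.5018405 -0.219368 ]
barA (np.float64(394.742545249877), np.float64(203.71750064823652)) (np.float64(155.3037201192737), np.float64(148.82976748188224))
barB (np.float64(420.30751373040596), np.float64(205.48321395468523)) (np.float64(138.8856718868779), np.float64(144.2265169267637))
tipA (np.float64(304.7097503473685), np.float64(192.80051647080353)) (np.float64(218.95309582821977), np.float64(144.1084116830024))
tipB (np.float64(318.1819275026029), np.float64(193.73080212910855)) (np.float64(209.2785156998801), np.float64(141.6093256991739))
stop (np.float64(293.412532116457), np.float64(198.57268964108346)) (np.float64(226.14297140040065), np.float64(177.98009083131674))
[[-5.41539220e-04  2.46264895e-01 -9.69202408e-01]
 [ 1.59158444e-03 -9.69201111e-01 -2.46265454e-01]
 [-9.99998587e-01 -1.67592988e-03  1.32909038e-04]]
```

View pics/t_sp.png

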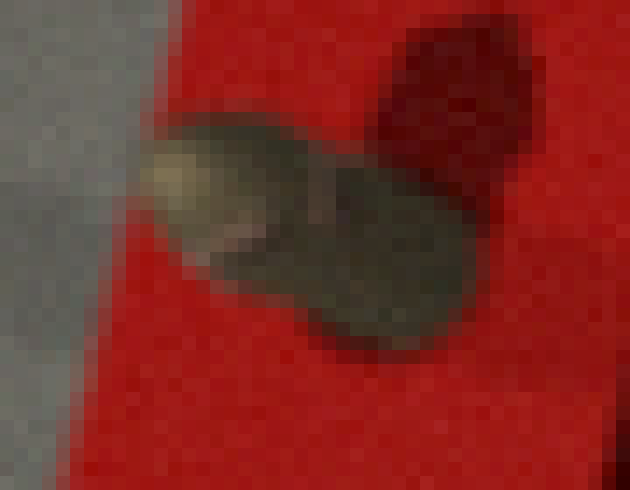

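View pics/s_sp.png

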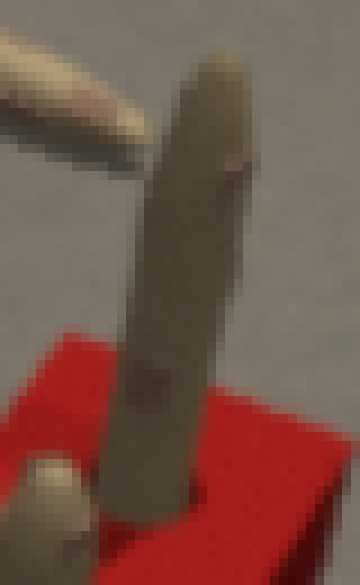

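```bash
python3 -m handwheel '[0.04,0.028,0.008,0,0,-5,0.085, 0.08,0.056,0.016,0,0,-10,0.085, 0.12,0.084,0.024,0,0,-15,0.085, 0.16,0.112,0.032,0,0,-20,0.085, 0.2,0.14,0.04,0,0,-25.3,0.085]' 40
python3 -m handwheel '[0.03,0.035,0.006,0,0,0,0.085, 0.06,0.07,0.01,0,0,0,0.085, 0.09,0.105,0.014,0,0,0,0.085, 0.12,0.14,0.018,0,0,0,0.085, 0.15,0.175,0.02,0,0,0,0.085]'
```

```text
time: 0.6
tcp_pos: [0.3674, -0.5127, 0.2712]
orientation: [-0.704, 0.069, 0.704, 0.07]
wrist_force: [0.8, -0.3, 0.1]
grip_width: 0.085
time: 1.1
tcp_pos: [0.5171, -0.3376, 0.2914]
orientation: [-0.704, 0.068, 0.704, 0.068]
wrist_force: [0.5, -0.7, 0.4]
grip_width: 0.0845
```

```bash
python3 -m handwheel '[0.008,0.049,0,0,0,0,0.085, 0.014,0.098,0,0,0,0,0.085, 0.018,0.147,0,0,0,0,0.085, 0.021,0.196,0,0,0,0,0.085, 0.022,0.245,0,0,0,0,0.085]'
python3 -m handwheel '[0,0.049,0,0,0,0,0.085, -0.003,0.098,0,0,0,0,0.085, -0.009,0.147,0,0,0,0,0.085, -0.017,0.196,0,0,0,0,0.085, -0.03,0.24,0,0,0,0,0.085]'
python3 -m handwheel '[-0.012,0.045,0,0,0,0,0.085, -0.02,0.09,0,0,0,0,0.085, -0.027,0.13,-0.01,0,0,0,0.085, -0.03,0.155,-0.02,0,0,0,0.085, -0.03,0.155,-0.03,0,0,0,0.085]'
python3 - <<'E'
from h import *
from scipy.spatial.transform import Rotation as Ro
s=r.get_state(); M=Ro.from_quat(s['orientation']).as_matrix(); print(s['tcp_pos'],M.round(3),np.degrees(np.arctan2(M[1,1],M[0,1])),s['qpos'])
E
```

```text
time: 1.6
tcp_pos: [0.5379, -0.0922, 0.291]
orientation: [-0.704, 0.068, 0.704, 0.068]
wrist_force: [1.0, 0.4, -0.4]
grip_width: 0.0853
time: 2.1
tcp_pos: [0.5076, 0.1481, 0.2911]
orientation: [-0.704, 0.068, 0.704, 0.068]
wrist_force: [0.3, 0.7, -0.0]
grip_width: 0.0855
time: 2.6
tcp_pos: [0.4761, 0.3053, 0.2607]
orientation: [-0.704, 0.065, 0.705, 0.066]
wrist_force: [-0.9, -0.5, 0.2]
grip_width: 0.0851
[0.47612466 0.30531398 0.26069188] [[-0.001 -0.185 -0.983]
 [ 0.002 -0.983  0.185]
 [-1.    -0.002  0.001]] -100.66007793478117 [-0.33494712  0.30214526 -0.42337755  1.76486391  0.13478349  1.10291204
 -2.55908252]
```

```bash
python3 -m handwheel '[0.0035,-0.003,0,0,0,0,0.085, 0.0035,-0.003,-0.03,0,0,0,0.085, 0.0035,-0.003,-0.06,0,0,0,0.085, 0.0035,-0.003,-0.06,0,0,0,0.085]'
python3 - <<'E'
from h import *
for n in('scene','top'):
  cap(n,n+'1.png')
a=cv2.imread('pics/scene1.png')[90:270,280:430];b=cv2.imread('pics/top1.png')[120:260,80:230]
cv2.imwrite('pics/c1.png',np.hstack([cv2.resize(a,(400,480)),cv2.resize(b,(400,373)) if 0 else cv2.resize(b,(400,480))]))
E
```

```text
time: 3.0
tcp_pos: [0.4808, 0.2937, 0.1979]
orientation: [-0.702, 0.071, 0.705, 0.067]
wrist_force: [-0.9, -0.4, -0.4]
grip_width: 0.085
```

View pics/c1.png

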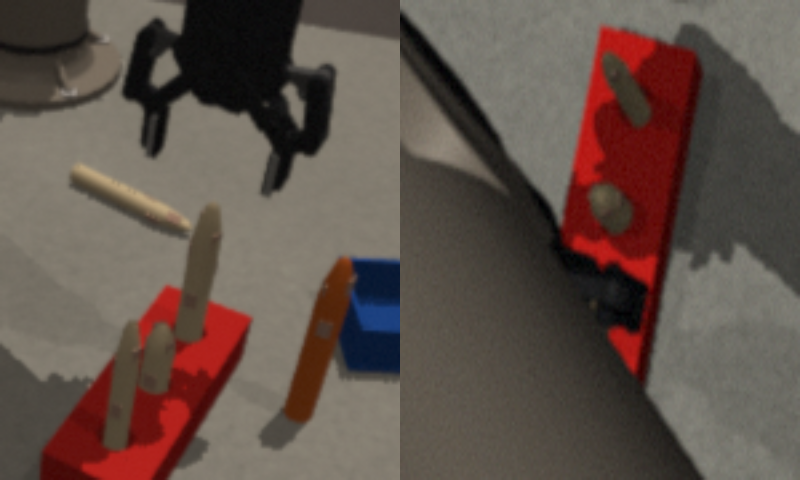

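```bash
python3 -m handwheel '[0,0,0,0,0,0,0.085, 0,0,0,0,0,0,0.085]'
python3 - <<'E'
from h import *
s=r.get_state(); print(s['tcp_pos'],s['qpos'],s['joint_vel'])
E
```

```text
time: 3.3
tcp_pos: [0.4827, 0.2981, 0.2031]
orientation: [0.705, -0.068, -0.703, -0.069]
wrist_force: [0.5, -0.3, 0.4]
grip_width: 0.0851
[0.48273398 0.29807278 0.20308942] [-0.33625884  0.35980181 -0.40844791  1.82677396  0.16923228  0.98621012
 -2.57888461] [-0.00449779  0.00397718 -0.00322372  0.00827232  0.00072289 -0.00433827
 -0.00184712]
```

```bash
python3 -m handwheel '[0,0,0,0,0,0,0.085, 0,0,0,0,0,0,0.085]'
python3 - <<'E'
from h import *
from scipy.spatial.transform import Rotation as Ro
s=r.get_state(); M=Ro.from_quat(s['orientation']).as_matrix(); print(s['tcp_pos'],M.round(3),np.degrees(np.arctan2(M[1,1],M[0,1])))
E
```

```text
time: 3.5
tcp_pos: [0.482, 0.298, 0.202]
orientation: [0.704, -0.068, -0.703, -0.068]
wrist_force: [-0.5, 0.0, 0.9]
grip_width: 0.085
[0.48199603 0.29796001 0.2020249 ] [[ 0.001 -0.192 -0.981]
 [ 0.001 -0.981  0.192]
 [-1.    -0.001 -0.001]] -101.044073822724
```

```bash
python3 -m handwheel '[-0.002,0.004,-0.02,0,0,0,0.085, -0.002,0.004,-0.05,0,0,0,0.085, -0.002,0.004,-0.075,0,0,0,0.085, -0.002,0.004,-0.0835,0,0,0,0.085, -0.002,0.004,-0.0835,0,0,0,0.085]'
python3 -m handwheel '[0,0,0,0,0,0,0.02, 0,0,0,0,0,0,0.02, 0,0,0,0,0,0,0.02, 0,0,0,0,0,0,0.02, 0,0,0,0,0,0,0.02]' 40
python3 - <<'E'
from h import *
print(r.get_state()['tcp_pos'])
for n in('scene','top'):
  cap(n,n+'2.png')
a=cv2.imread('pics/scene2.png')[90:270,280:430];b=cv2.imread('pics/top2.png')[120:260,80:230]
cv2.imwrite('pics/c2.png',np.hstack([cv2.resize(a,(400,480)),cv2.resize(b,(400,480))]))
E
```

```text
time: 4.0
tcp_pos: [0.4791, 0.3014, 0.117]
orientation: [-0.703, 0.068, 0.704, 0.067]
wrist_force: [0.2, -0.8, 0.2]
grip_width: 0.0856
time: 4.5
tcp_pos: [0.4802, 0.3019, 0.1186]
orientation: [0.704, -0.068, -0.703, -0.068]
wrist_force: [-0.6, -0.7, 4.8]
grip_width: 0.0229
[0.48017717 0.30190704 0.11861018]
```

View pics/c2.png

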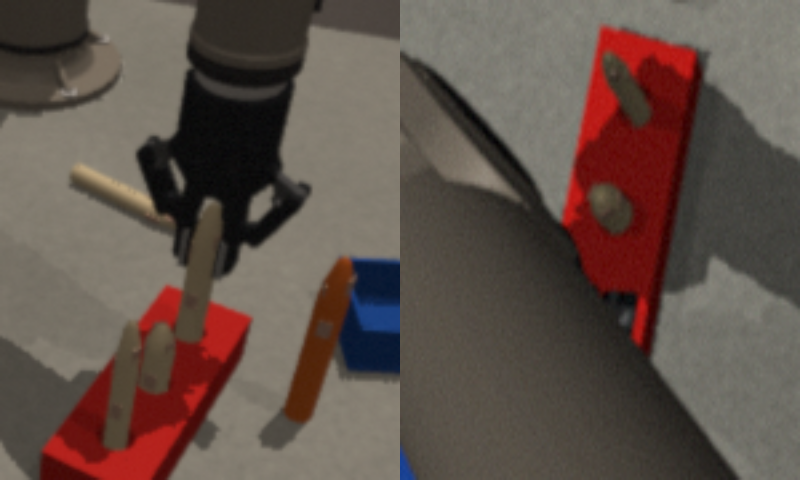

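```bash
python3 -m handwheel '[0,0,0.01,0,0,0,0.015, 0,0,0.035,0,0,0,0.015, 0,0,0.065,0,0,0,0.015, 0,0,0.1,0,0,0,0.015, 0,0,0.135,0,0,0,0.015]' 45
python3 -m handwheel '[0,0,0.035,0,0,0,0.015, 0,0,0.065,0,0,0,0.015, 0,0,0.065,0,0,0,0.015]'
python3 - <<'E'
from h import *
print(r.get_state()['tcp_pos'])
a=cap('scene','scene3.png')
a=cv2.imread('pics/scene3.png')[30:270,260:430]
cv2.imwrite('pics/c3.png',cv2.resize(a,(425,600)))
E
```

```text
time: 5.1
tcp_pos: [0.4792, 0.3016, 0.2543]
orientation: [-0.704, 0.068, 0.704, 0.068]
wrist_force: [0.6, 0.3, -0.8]
grip_width: 0.0224
time: 5.4
tcp_pos: [0.4811, 0.3034, 0.323]
orientation: [0.706, -0.066, -0.702, -0.07]
wrist_force: [0.3, 0.5, -0.0]
grip_width: 0.0226
[0.48113065 0.30341454 0.32301917]
```

View pics/c3.png

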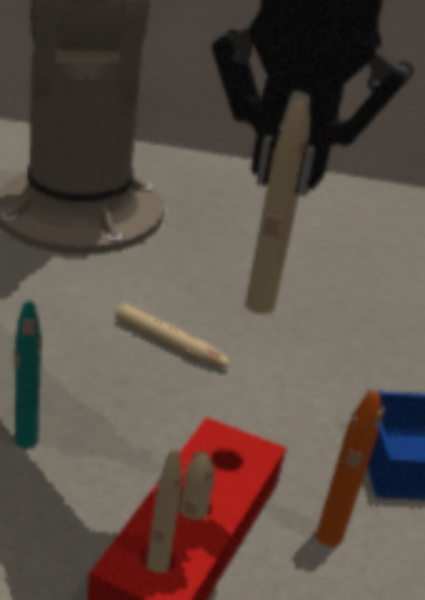

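```bash
python3 -m handwheel '[0.003,-0.03,0.005,0,0,8.2,0.015, 0.006,-0.06,0.005,0,0,16.4,0.015, 0.009,-0.09,0.005,0,0,24.6,0.015, 0.012,-0.12,0.005,0,0,32.8,0.015, 0.015,-0.15,0.005,0,0,41,0.015]'
python3 -m handwheel '[0.003,-0.03,0,0,0,8.2,0.015, 0.006,-0.06,0,0,0,16.4,0.015, 0.009,-0.09,0,0,0,24.6,0.015, 0.012,-0.12,0,0,0,32.8,0.015, 0.015,-0.15,0,0,0,41,0.015]'
python3 -m handwheel '[0,-0.03,0,0,0,8.2,0.015, 0,-0.061,0,0,0,16.26,0.015, 0,-0.061,-0.02,0,0,16.26,0.015, 0,-0.061,-0.02,0,0,16.26,0.015, 0,-0.061,-0.02,0,0,16.26,0.015]'
cat > look.py <<'E'
from h import *
import sys,pickle
from scipy.spatial.transform import Rotation as Ro
s=r.get_state(); M=Ro.from_quat(s['orientation']).as_matrix(); print(s['tcp_pos'],M[:,0].round(3),np.degrees(np.arctan2(M[1,1],M[0,1])),s['qpos'].round(2))
k=sys.argv[1]
D={n:cap(n,n+k+'.png') for n in('scene','top')}; pickle.dump(D,open(f'D{k}.pkl','wb'))
a=cv2.imread(f'pics/scene{k}.png')[20:220,110:270];b=cv2.imread(f'pics/top{k}.png')[150:260,250:450]
cv2.imwrite(f'pics/a{k}.png',cv2.resize(a,(480,600),interpolation=2)); cv2.imwrite(f'pics/b{k}.png',cv2.resize(b,(800,440),interpolation=2))
E
python3 look.py 4
```

```text
time: 5.95
tcp_pos: [0.4938, 0.1502, 0.3214]
orientation: [-0.682, -0.185, 0.683, -0.185]
wrist_force: [1.1, 0.4, -0.4]
grip_width: 0.0225
time: 6.45
tcp_pos: [0.5087, 0.0005, 0.3214]
orientation: [-0.574, -0.413, 0.575, -0.412]
wrist_force: [0.3, 0.4, -1.0]
grip_width: 0.0224
time: 6.95
tcp_pos: [0.5089, -0.0585, 0.3019]
orientation: [-0.511, -0.489, 0.512, -0.487]
wrist_force: [-0.7, 0.9, -0.9]
grip_width: 0.0228
[ 0.50890127 -0.05852852  0.30194116] [-0.003  0.001 -1.   ] -2.7581793424716143 [ 0.32  0.17 -0.37  1.83  0.07  1.16 -0.12]
```

View pics/a4.png

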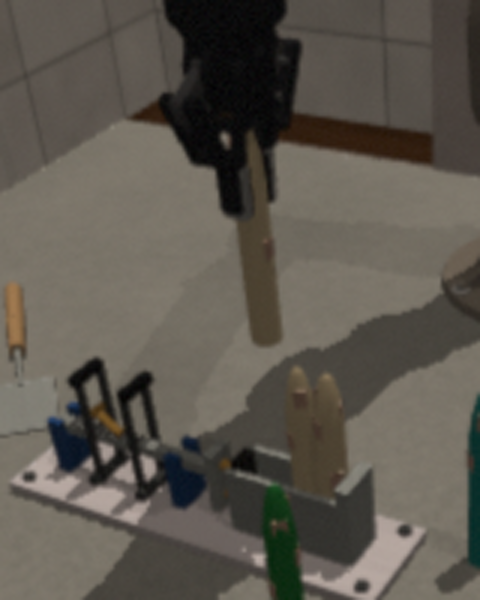

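View pics/b4.png

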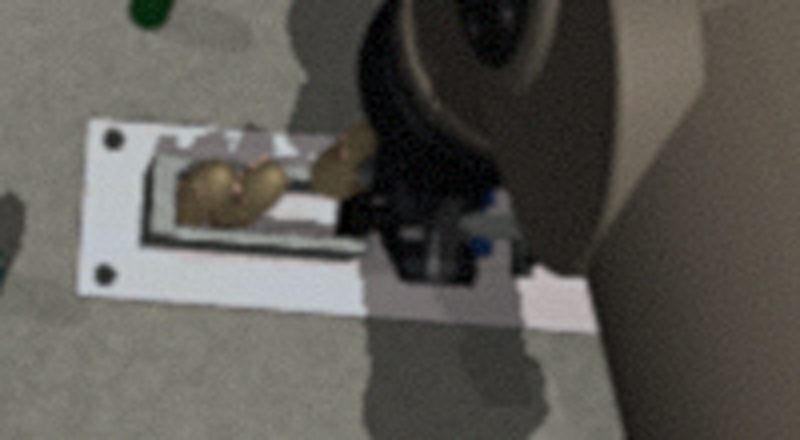

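Run:
```python
from h import *
import pickle
D=pickle.load(open('D4.pkl','rb'))
for z in (.199,.25):
  for n in D: print(z,n,proj(D[n],[.509,-.0585,z]))
# two-view spear outline in scene at rows
a=cv2.imread('pics/scene4.png')[80:145,175:215]; cv2.imwrite('pics/e4.png',cv2.resize(a,None,fx=9,fy=9,interpolation=0))
b=cv2.imread('pics/top4.png')[170:215,310:360]; cv2.imwrite('pics/f4.png',cv2.resize(b,None,fx=12,fy=12,interpolation=0))
```

```text
0.199 scene (np.float64(198.41652797513916), np.float64(132.37506267640816))
0.199 top (np.float64(334.42046245424604), np.float64(193.8552720681559))
0.25 scene (np.float64(195.93708712145653), np.float64(112.04923793495891))
0.25 top (np.float64(340.0251798716305), np.float64(189.7957567798729))
```

View pics/e4.png

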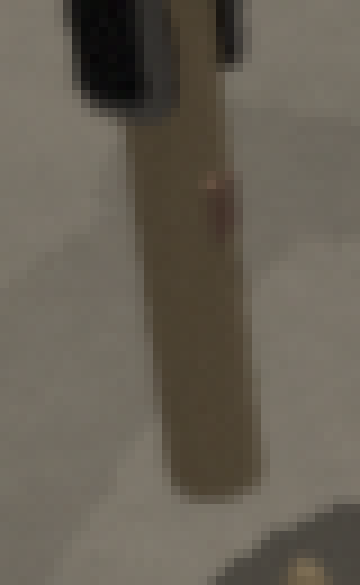

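View pics/f4.png

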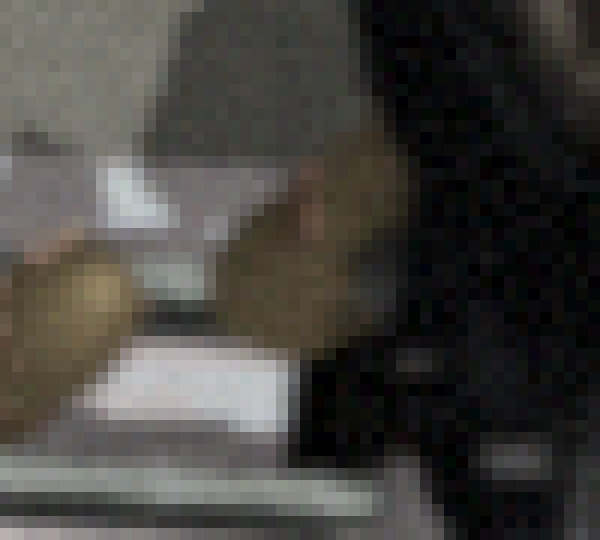

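```bash
cat > jaw.py <<'E'
from h import *
O=np.array([.50184,-.21937]); X=np.array([.0487,.9988]); Y=np.array([-.9988,.0487])
def px(d,u,v,z):
    p=ray(d,u,v,z)[:2]-O; return (p@X*1000).round(1),(p@Y*1000).round(1)
E
python3 - <<'E'
from jaw import *
import pickle
d=pickle.load(open('top0.pkl','rb'))
f=lambda u,v:(u/4.3+260,v/4.3+170)
for n,(u,v,z) in dict(padfront=(320,137,.078),padback=(356,140,.078),jawfront=(393,145,.078),wallL=(352,100,.075),stop=(115,140,.09),stopin=(147,160,.09)).items(): print(n,px(d,*f(u,v),z))
E
```

```text
padfront (np.float64(138.4), np.float64(-0.6))
padback (np.float64(120.9), np.float64(-0.4))
jawfront (np.float64(103.0), np.float64(0.8))
wallL (np.float64(123.1), np.float64(-20.2))
stop (np.float64(238.2), np.float64(9.2))
stopin (np.float64(222.4), np.float64(17.7))
```

```bash
python3 -m handwheel '[0,-0.003,-0.03,0,0,0,0.015, 0.0005,-0.003,-0.07,0,0,0,0.015, 0.0005,-0.003,-0.1,0,0,0,0.015, 0.0005,-0.003,-0.11,0,0,0,0.015, 0.0005,-0.003,-0.11,0,0,0,0.015]'
python3 look.py 5
```

```text
time: 7.55
tcp_pos: [0.5098, -0.0616, 0.1923]
orientation: [-0.511, -0.489, 0.512, -0.487]
wrist_force: [0.1, -0.2, -0.6]
grip_width: 0.0225
[ 0.50982801 -0.06159938  0.19230199] [-0.002  0.    -1.   ] -2.7235900708452614 [ 0.31  0.28 -0.36  1.96  0.12  0.93 -0.17]
```

View pics/a5.png

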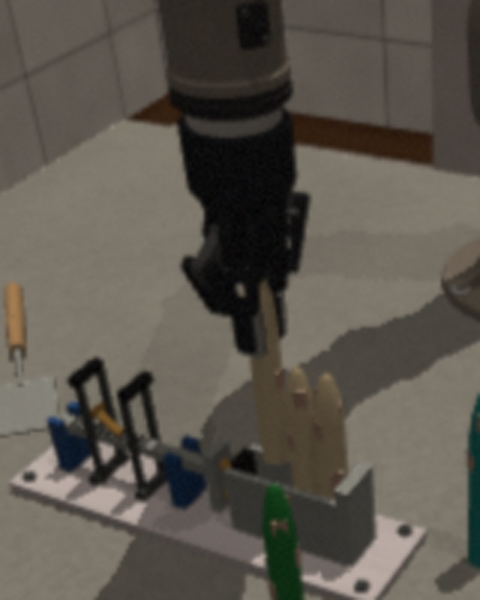

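View pics/b5.png

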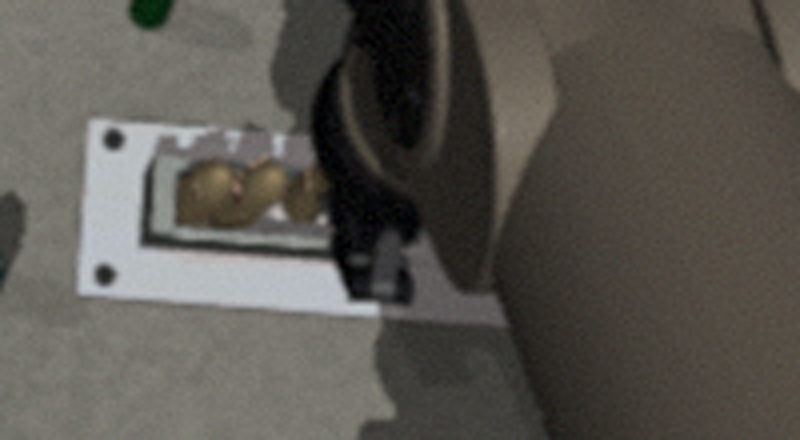

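```bash
python3 -m handwheel '[0,0,-0.015,0,0,0,0.015, 0,0,-0.03,0,0,0,0.015, 0,0,-0.045,0,0,0,0.015, 0,0,-0.06,0,0,0,0.015, 0,0,-0.06,0,0,0,0.015]'
python3 -m handwheel '[0,0,-0.006,0,0,0,0.015, 0,0,-0.012,0,0,0,0.015, 0,0,-0.015,0,0,0,0.015, 0,0,-0.015,0,0,0,0.015]'
python3 look.py 6
```

```text
time: 8.15
tcp_pos: [0.5104, -0.0622, 0.1331]
orientation: [-0.512, -0.488, 0.512, -0.488]
wrist_force: [-0.6, -0.1, 0.1]
grip_width: 0.0229
time: 8.55
tcp_pos: [0.5101, -0.0622, 0.1177]
orientation: [-0.512, -0.488, 0.512, -0.488]
wrist_force: [1.1, 0.2, -0.8]
grip_width: 0.0224
[ 0.51012786 -0.06221129  0.11768311] [-0.  0. -1.] -2.7867242116403173 [ 0.28  0.38 -0.34  2.02  0.18  0.77 -0.22]
```

View pics/a6.png

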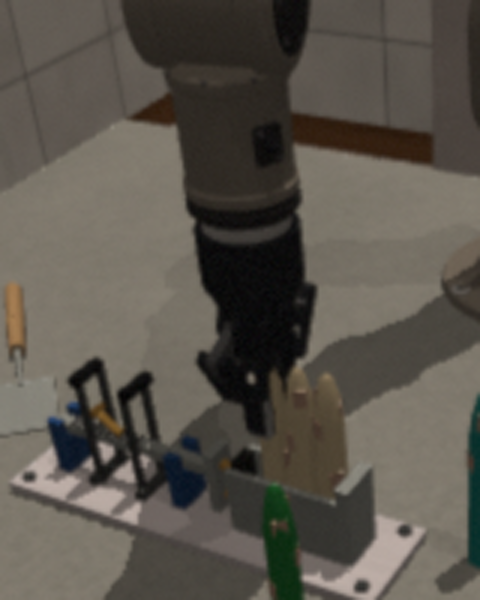

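View pics/b6.png

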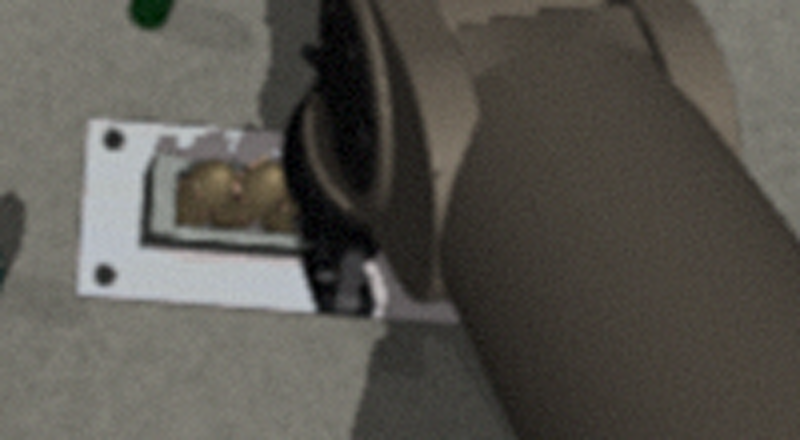

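```bash
python3 -m handwheel '[0,0,-0.001,0,0,0,0.015, 0,0,-0.002,0,0,0,0.015, 0,0,-0.002,0,0,0,0.015]'
python3 -m handwheel '[0,0,-0.0007,0,0,0,0.015, 0,0,-0.0015,0,0,0,0.015, 0,0,-0.0015,0,0,0,0.015]'
```

```text
time: 8.95
tcp_pos: [0.5102, -0.0622, 0.1157]
orientation: [-0.512, -0.488, 0.512, -0.488]
wrist_force: [0.8, 0.8, -1.4]
grip_width: 0.0224
time: 9.25
tcp_pos: [0.5108, -0.0623, 0.1156]
orientation: [0.512, 0.487, -0.512, 0.488]
wrist_force: [-3.0, 0.0, 10.1]
grip_width: 0.0229
```

```bash
python3 -m handwheel '[0,0,0.001,0,0,0,0.022, 0,0,0.001,0,0,0,0.03, 0,0,0.001,0,0,0,0.036, 0,0,0.001,0,0,0,0.042, 0,0,0.001,0,0,0,0.05]'
python3 -m handwheel '[0,0,0.01,0,0,0,0.05, 0,0,0.03,0,0,0,0.05, 0,0,0.06,0,0,0,0.05, 0,0,0.095,0,0,0,0.05, 0,0,0.12,0,0,0,0.05]'
python3 look.py 7
```

```text
time: 9.75
tcp_pos: [0.5102, -0.0622, 0.1152]
orientation: [-0.512, -0.488, 0.512, -0.488]
wrist_force: [0.2, -0.2, -0.3]
grip_width: 0.0501
time: 10.25
tcp_pos: [0.5108, -0.0621, 0.2382]
orientation: [0.513, 0.487, -0.511, 0.488]
wrist_force: [0.4, -0.4, -0.1]
grip_width: 0.0503
[ 0.51082965 -0.06206746  0.23821938] [ 0.002 -0.    -1.   ] -2.7744628313997652 [ 0.32  0.23 -0.37  1.91  0.1   1.02 -0.14]
```

View pics/a7.png

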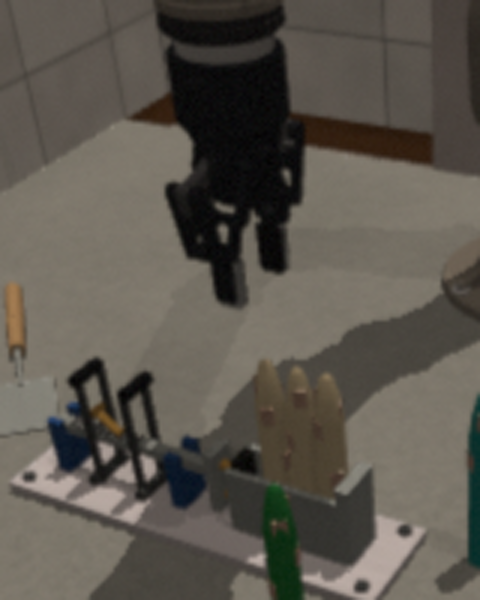

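View pics/b7.png

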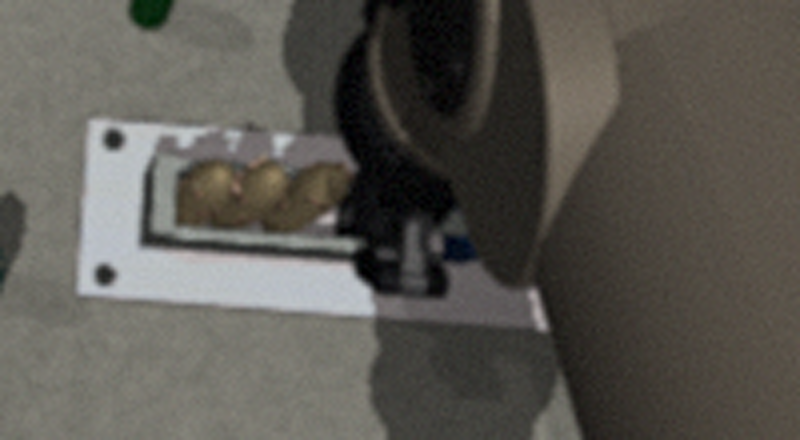

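```bash
python3 -m handwheel '[0,-0.02,0,0,0,-8.2,0.06, 0,-0.05,0,0,0,-16.4,0.07, -0.002,-0.08,0,0,0,-24.6,0.08, -0.004,-0.11,0,0,0,-32.8,0.085, -0.006,-0.14,0,0,0,-41,0.085]' 20
python3 -m handwheel '[-0.002,-0.018,0,0,0,-8.2,0.085, -0.002,-0.018,0,0,0,-16.4,0.085, -0.002,-0.018,0,0,0,-24.6,0.085, -0.002,-0.018,0,0,0,-32.8,0.085, -0.002,-0.018,0,0,0,-41,0.085]'
python3 -m handwheel '[0,0,-0.02,0,0,-8,0.085, 0,0,-0.04,0,0,-8,0.085, 0,0,-0.06,0,0,-8,0.085, 0,0,-0.06,0,0,-8,0.085, 0,0,-0.06,0,0,-8,0.085]'
python3 look.py 8
```

```text
time: 10.85
tcp_pos: [0.5036, -0.2032, 0.2349]
orientation: [-0.651, -0.276, 0.651, -0.275]
wrist_force: [0.9, -0.1, -0.1]
grip_width: 0.0848
time: 11.35
tcp_pos: [0.5018, -0.22, 0.2348]
orientation: [-0.706, -0.03, 0.707, -0.03]
wrist_force: [0.2, 0.8, 0.1]
grip_width: 0.0848
time: 11.85
tcp_pos: [0.502, -0.2201, 0.1753]
orientation: [-0.707, 0.017, 0.707, 0.017]
wrist_force: [0.7, 0.1, 0.9]
grip_width: 0.085
[ 0.50200529 -0.22012641  0.17527155] [-0.001  0.    -1.   ] -92.77990271139012 [ 0.33  0.33 -0.04  1.91  0.02  0.89 -1.34]
```

View pics/a8.png

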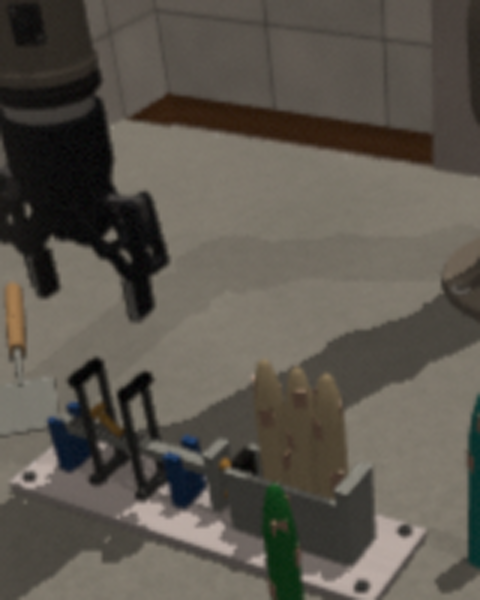

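View pics/b8.png

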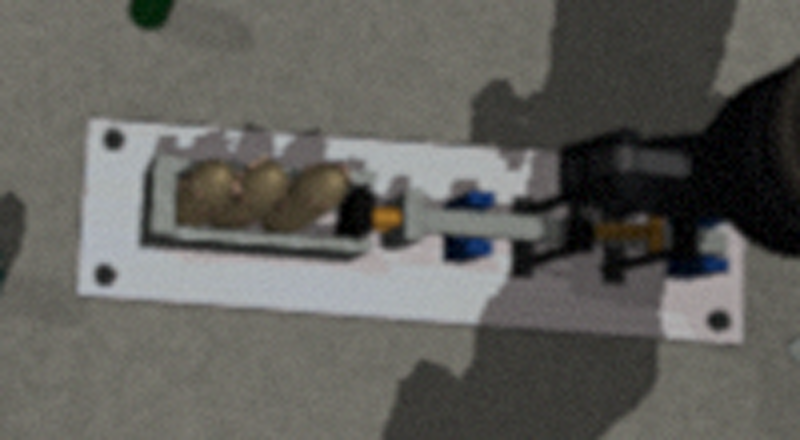

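```bash
cat > strip.py <<'E'
from jaw import *
import sys
def strip(z=.078,n=4):
    fr=[r.capture('top') for _ in range(n)]; d=fr[0]; im=np.mean([f['color'].astype(np.float32) for f in fr],0)
    xs=np.arange(60,240,.5); ys=np.arange(20,-20.1,-.5)
    mx=np.zeros((len(ys),len(xs)),np.float32); my=mx.copy()
    for i,y in enumerate(ys):
        for j,x in enumerate(xs):
            mx[i,j],my[i,j]=proj(d,[*(O+x/1e3*X+y/1e3*Y),z])
    return xs,ys,cv2.remap(im,mx,my,cv2.INTER_CUBIC)
if __name__=='__main__':
    k=sys.argv[1]; xs,ys,s=strip(); np.save(f'strip{k}.npy',s)
    cv2.imwrite(f'pics/strip{k}.png',cv2.resize(np.clip(s[:,:,::-1],0,255).astype(np.uint8),None,fx=2,fy=4))
    p=s[(ys>-6)&(ys<6)].mean(0)
    for x in np.arange(90,152,2): print(x,p[np.searchsorted(xs,x)].astype(int),end=';')
E
python3 strip.py 0
```

```text
90 [122 124 121];92 [120 123 119];94 [119 122 117];96 [121 125 120];98 [125 129 124];100 [127 130 126];102 [120 125 122];104 [92 94 90];106 [78 64 45];108 [99 71 30];110 [115  82  34];112 [119  84  35];114 [121  86  38];116 [124  89  41];118 [121  88  42];120 [90 65 31];122 [42 31 18];124 [14 14 13];126 [12 13 13];128 [12 12 11];130 [8 7 7];132 [4 4 4];134 [2 3 2];136 [9 9 7];138 [36 34 30];140 [79 73 67];142 [110 101  93];144 [113 102  91];146 [101  89  76];148 [89 78 64];150 [81 71 57];
```

View pics/strip0.png

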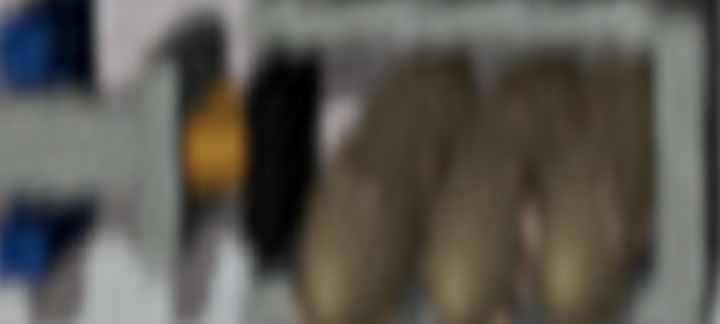

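```bash
python3 -m handwheel '[0,0.0006,-0.025,0,0,0,0.085, 0,0.0006,-0.05,0,0,0,0.085, 0,0.0006,-0.075,0,0,0,0.085, 0,0.0006,-0.079,0,0,0,0.085, 0,0.0006,-0.079,0,0,0,0.085]'
python3 look.py 9
```

```text
time: 12.65
tcp_pos: [0.502, -0.2196, 0.0962]
orientation: [-0.707, 0.017, 0.707, 0.017]
wrist_force: [0.1, 0.0, 1.2]
grip_width: 0.0848
[ 0.50200346 -0.21955432  0.09623979] [-0.001  0.    -1.   ] -92.78237709176973 [ 0.33  0.44 -0.04  1.97  0.03  0.73 -1.34]
```

View pics/a9.png

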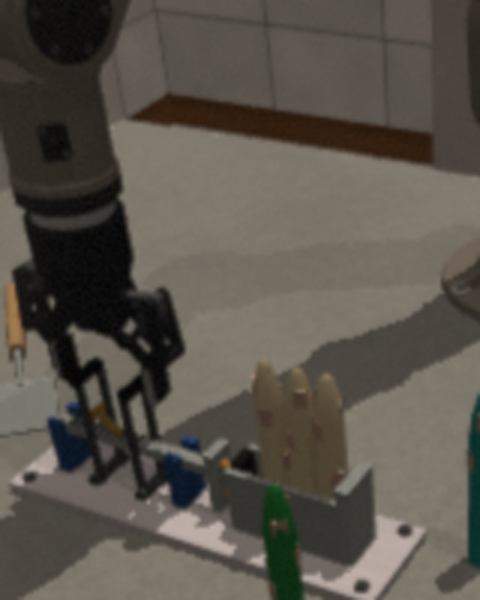

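View pics/b9.png

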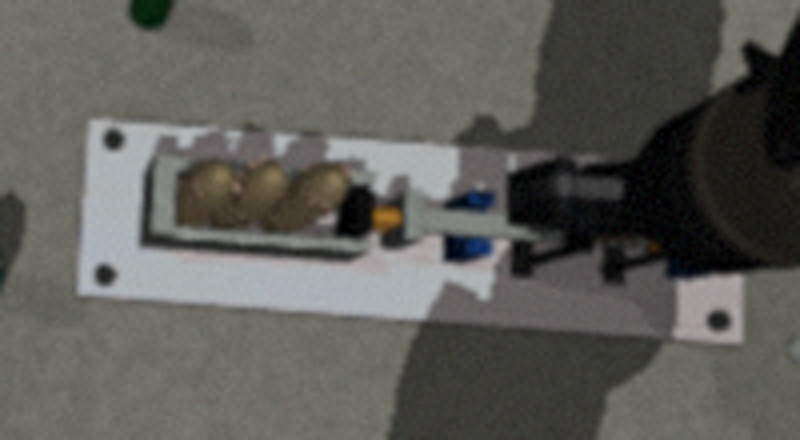

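Fingers straddle the bars. First squeeze, gradual.

```bash
cat > jt.py <<'E'
from strip import *
def cross(xs,p,a,b,lev,rising):
    m=(xs>=a)&(xs<=b); x=xs[m]; q=p[m]
    for i in range(len(x)-1):
        if (q[i]<lev)!=(q[i+1]<lev) and (q[i+1]>q[i])==rising: return round(float(x[i]+.5*(lev-q[i])/(q[i+1]-q[i])),2)
def report(s,xs,ys):
    p=s[(ys>-6)&(ys<6)].mean(0); rb=p[:,0]-p[:,2]
    j=cross(xs,rb,80,150,25,True); b=cross(xs,rb,(j or 100)+2,175,25,False); 
    print('jawedge(orange start)',j,'orange end',b,'diff',None if None in(j,b) else round(b-j,2))
if __name__=='__main__':
    xs,ys,s=strip(); k=sys.argv[1]; np.save(f'strip{k}.npy',s)
    cv2.imwrite(f'pics/strip{k}.png',cv2.resize(np.clip(s[:,:,::-1],0,255).astype(np.uint8),None,fx=2,fy=4)); report(s,xs,ys)
E
python3 -c "
from jt import *
report(np.load('strip0.npy'),np.arange(60,240,.5),np.arange(20,-20.1,-.5))"
python3 -m handwheel '[0,0,0,0,0,0,0.07, 0,0,0,0,0,0,0.062, 0,0,0,0,0,0,0.055, 0,0,0,0,0,0,0.05, 0,0,0,0,0,0,0.045]' 20
python3 -m handwheel '[0,0,0,0,0,0,0.04, 0,0,0,0,0,0,0.036, 0,0,0,0,0,0,0.033, 0,0,0,0,0,0,0.033]'
python3 jt.py 1; python3 look.py 10
```

```text
jawedge(orange start) 105.66 orange end 121.96 diff 16.3
time: 13.25
tcp_pos: [0.5034, -0.221, 0.0979]
orientation: [0.708, -0.018, -0.706, -0.017]
wrist_force: [-0.4, -2.3, 6.6]
grip_width: 0.045
time: 13.65
tcp_pos: [0.5035, -0.221, 0.098]
orientation: [0.708, -0.018, -0.706, -0.017]
wrist_force: [-0.9, -2.3, 6.7]
grip_width: 0.0333
jawedge(orange start) 114.88 orange end 130.67 diff 15.79
[ 0.50347441 -0.2210108   0.09798857] [ 0.003 -0.002 -1.   ] -92.8416784831956 [ 0.33  0.44 -0.04  1.97  0.03  0.73 -1.34]
```

View pics/a10.png

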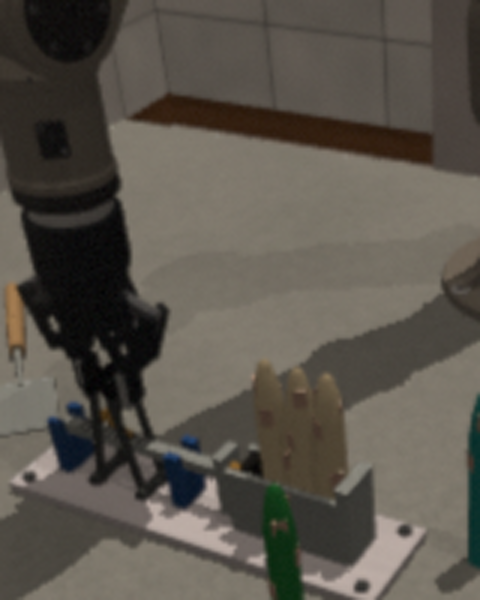

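View pics/strip1.png

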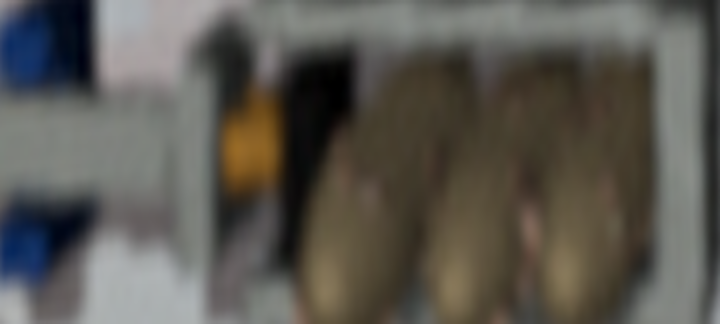

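```bash
python3 -m handwheel '[0,0,0,0,0,0,0.045, 0,0,0,0,0,0,0.06, 0,0,0,0,0,0,0.076, 0,0,0,0,0,0,0.076, 0,0,0,0,0,0,0.076]'
python3 jt.py 2
python3 -m handwheel '[0,0,0,0,0,0,0.064, 0,0,0,0,0,0,0.057, 0,0,0,0,0,0,0.05, 0,0,0,0,0,0,0.043, 0,0,0,0,0,0,0.036]'
python3 -m handwheel '[0,0,0,0,0,0,0.033, 0,0,0,0,0,0,0.033, 0,0,0,0,0,0,0.033]'
python3 jt.py 3
```

```text
time: 14.45
tcp_pos: [0.5021, -0.219, 0.0961]
orientation: [-0.707, 0.017, 0.707, 0.017]
wrist_force: [-0.1, 0.4, -0.6]
grip_width: 0.076
jawedge(orange start) 114.89 orange end 130.67 diff 15.78
time: 15.15
tcp_pos: [0.5029, -0.2209, 0.0973]
orientation: [0.708, -0.018, -0.706, -0.017]
wrist_force: [-0.6, -2.7, 6.7]
grip_width: 0.0362
time: 15.45
tcp_pos: [0.5029, -0.2209, 0.0973]
orientation: [0.708, -0.018, -0.706, -0.017]
wrist_force: [-1.4, -3.2, 7.6]
grip_width: 0.0331
jawedge(orange start) 122.33 orange end 138.85 diff 16.52
```

View pics/strip3.png

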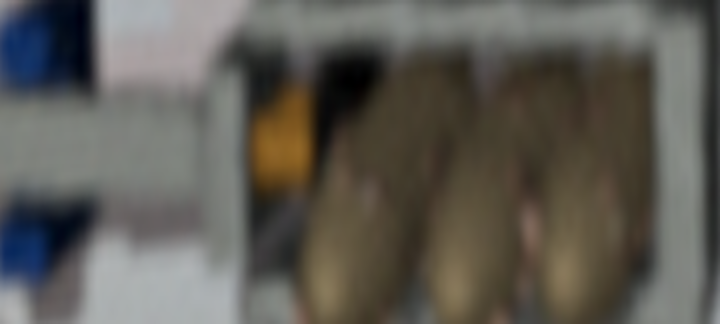

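```bash
python3 -m handwheel '[0,0,0,0,0,0,0.045, 0,0,0,0,0,0,0.06, 0,0,0,0,0,0,0.076, 0,0,0,0,0,0,0.076, 0,0,0,0,0,0,0.076]'
python3 jt.py 4
python3 -m handwheel '[0,0,0,0,0,0,0.064, 0,0,0,0,0,0,0.057, 0,0,0,0,0,0,0.05, 0,0,0,0,0,0,0.05, 0,0,0,0,0,0,0.05]'
python3 jt.py 5
python3 -m handwheel '[0,0,0,0,0,0,0.046, 0,0,0,0,0,0,0.042, 0,0,0,0,0,0,0.038, 0,0,0,0,0,0,0.033, 0,0,0,0,0,0,0.033]'
python3 jt.py 6; python3 look.py 11
```

```text
time: 16.15
tcp_pos: [0.5022, -0.2189, 0.0962]
orientation: [-0.707, 0.017, 0.707, 0.017]
wrist_force: [-0.0, 0.7, -0.4]
grip_width: 0.076
jawedge(orange start) 122.32 orange end 138.78 diff 16.46
time: 16.85
tcp_pos: [0.5027, -0.2209, 0.0971]
orientation: [0.707, -0.018, -0.706, -0.017]
wrist_force: [-2.0, -2.8, 4.7]
grip_width: 0.0502
jawedge(orange start) 124.43 orange end 140.28 diff 15.85
time: 17.55
tcp_pos: [0.5029, -0.2209, 0.0974]
orientation: [0.708, -0.018, -0.706, -0.017]
wrist_force: [-1.0, -4.2, 6.9]
grip_width: 0.0335
jawedge(orange start) 129.81 orange end 144.74 diff 14.93
[ 0.50296217 -0.2209375   0.0974349 ] [ 0.002 -0.002 -1.   ] -92.84602006157746 [ 0.33  0.44 -0.04  1.97  0.03  0.73 -1.34]
```

View pics/strip6.png

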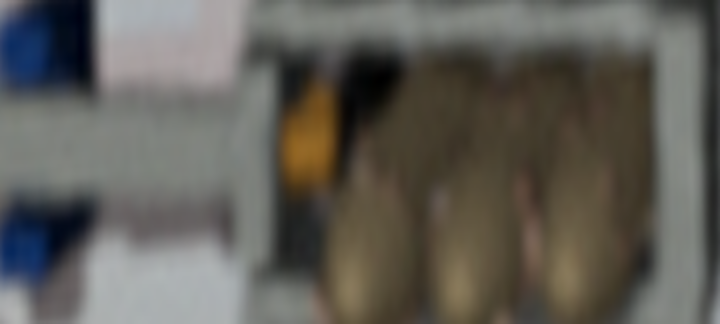

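View pics/a11.png

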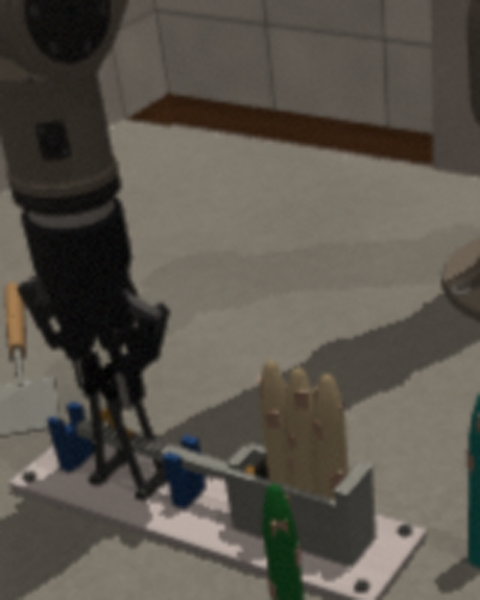

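```bash
python3 -m handwheel '[0,0,0,0,0,0,0.045, 0,0,0,0,0,0,0.06, 0,0,0,0,0,0,0.076, 0,0,0,0,0,0,0.076, 0,0,0,0,0,0,0.076]'
python3 jt.py 7
python3 -m handwheel '[0,0,0,0,0,0,0.064, 0,0,0,0,0,0,0.057, 0,0,0,0,0,0,0.05, 0,0,0,0,0,0,0.047, 0,0,0,0,0,0,0.047]'
python3 jt.py 8; python3 look.py 12
```

```text
time: 18.35
tcp_pos: [0.5022, -0.2189, 0.0961]
orientation: [-0.707, 0.017, 0.707, 0.017]
wrist_force: [0.4, 0.5, -1.0]
grip_width: 0.0761
jawedge(orange start) 129.87 orange end 144.69 diff 14.82
time: 19.05
tcp_pos: [0.5027, -0.2209, 0.0973]
orientation: [0.707, -0.018, -0.706, -0.017]
wrist_force: [-0.8, -2.4, 6.8]
grip_width: 0.047
jawedge(orange start) 132.37 orange end 144.97 diff 12.6
[ 0.50273503 -0.22091847  0.09729635] [ 0.002 -0.002 -1.   ] -92.8456062362418 [ 0.33  0.44 -0.04  1.97  0.03  0.73 -1.34]
```

View pics/strip8.png

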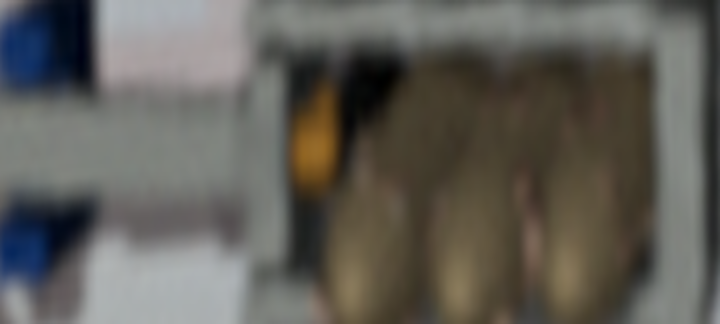

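View pics/a12.png

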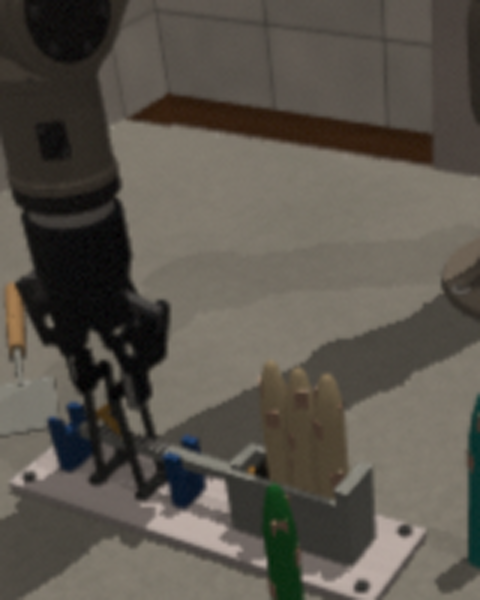

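```bash
python3 -m handwheel '[0,0,0,0,0,0,0.043, 0,0,0,0,0,0,0.04, 0,0,0,0,0,0,0.038, 0,0,0,0,0,0,0.038]'
python3 jt.py 9; python3 look.py 13
```

```text
time: 19.75
tcp_pos: [0.5029, -0.2209, 0.0975]
orientation: [0.708, -0.018, -0.706, -0.017]
wrist_force: [-1.2, -2.1, 7.7]
grip_width: 0.0385
jawedge(orange start) 135.35 orange end 145.05 diff 9.7
[ 0.50290306 -0.22092306  0.09750518] [ 0.002 -0.002 -1.   ] -92.84575724641608 [ 0.33  0.44 -0.04  1.97  0.03  0.73 -1.34]
```

View pics/strip9.png

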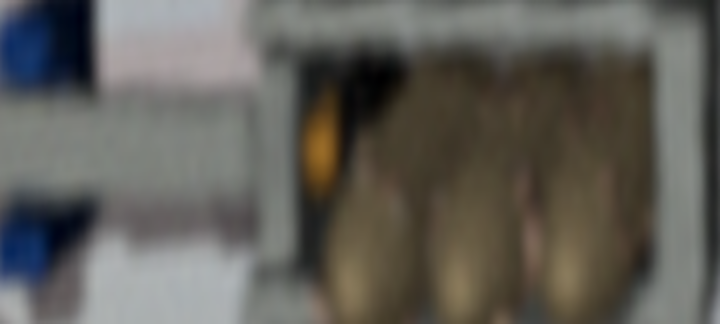

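View pics/a13.png

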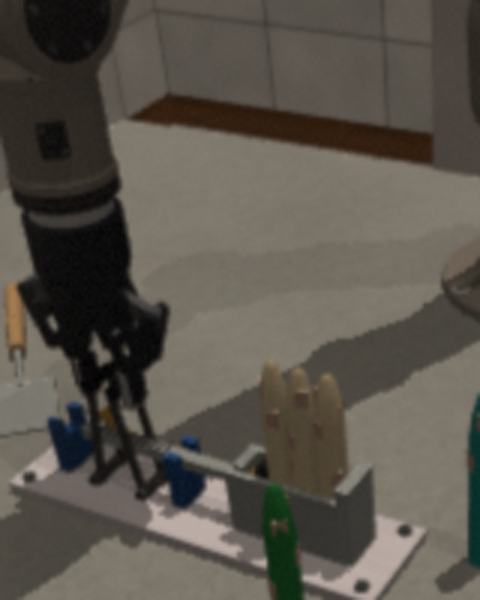

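```bash
python3 -m handwheel '[0,0,0,0,0,0,0.038, 0,0,0,0,0,0,0.038, 0,0,0,0,0,0,0.038, 0,0,0,0,0,0,0.038, 0,0,0,0,0,0,0.038]'
python3 jt.py 10
python3 -c "
from h import *
cap('scene','sceneF.png')"
```

```text
time: 20.55
tcp_pos: [0.5029, -0.2209, 0.0975]
orientation: [0.708, -0.018, -0.706, -0.017]
wrist_force: [-1.4, -3.0, 8.1]
grip_width: 0.0381
jawedge(orange start) 135.36 orange end 145.08 diff 9.72
```

View pics/sceneF.png

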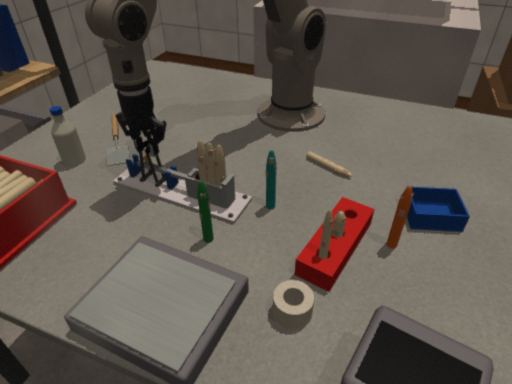

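The picture shows three spears in the trough (about 210,165), the slim spear and stub still in the rack (325,235 and 340,222), and the look-alikes where they were. The jaw reading is steady, so I'm handing the job in.

```bash
python3 -c "
from h import *
print(r.close_job())"
```

```text
the job is handed in; nothing more can be done
None
```

I moved the full-length thick spear from the red rack to the free space in the trough, stood it butt-down there and let go. I then squeezed and released the levers three times in full. I handed the job in during a fourth, partial squeeze, still holding the levers at 38 mm grip opening, about 20.6 s into the run.

**Pad:** the last top-view readings were steady. The gap behind the pad had closed from about 16.2 mm to 9.7 mm, so the pad is pressed back about 6.5 mm of its 14 mm. An estimate from the jaw position gave about 7.7 mm instead. The two differ by about 1 mm, but both are close to half travel and well short of the stop.

**Scene and forces:** the last picture shows all three spears upright in the trough and the slim spear and stub still in the rack. The green, turquoise and orange look-alikes are untouched. The highest wrist force I read was about 10 N, when the spear's butt touched the trough floor. No check failed.

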